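# Slide a well plate under the reader bridge and start the reading

## Task

Push the well plate along the bench, end first, under the low reader bridge until its leading end is fully home and square against the end stop on the bridge's far side. Keep it flat on the bench all the way: do not lift or tip it. Then press the start button on the bridge all the way down and let go, leaving the cup, the tip box and the tube rack where they stand.

Things in the scene. Friction and masses are not known exactly. Their poses are not given: they have to be found in the camera images.
- plate: white 24-well plate, flat rigid block 127.8 long (its x) x 85.5 wide (its y) x 14.4 high, 80 to 170 g, loose on the steel bench. Origin: centre of its underside. Either end may lead.
- bridge: white reader bridge fixed to the bench, 50 high. Origin: on the bench, mid-lane, under the beam. Its x runs along the lane the way the plate is pushed. Beam from x -35 to +35, 18.5 headroom; lane 100 wide (y -50 to +50). Legs reach out to y +80 and, with the button, y -120. The plate enters from -x, long side along x; home, its origin is at the bridge's origin and 29 of it stands out at -x.
- stop (a point): bench-level middle of the end stop's face, at bridge x +63.9, y 0. The stop is an aluminium bar 12 high across the lane beyond the beam, held by two arms 8 wide and 12 high just outside the lane. The plate's leading end rests against it when home.
- start_top (a point): centre of the top of the round start button (radius 14), on top of the bridge's wide -y leg at bridge x 0, y -85; pressed straight down
- start (a joint): travel of the start button in m: 0 when out, 0.006 fully down; it springs back by itself, about 4 N fully down
- cup: bystander: capped specimen cup, 44 diameter, 52 high; origin at the centre of its underside. To stay put.
- tipbox: bystander: closed tip box 77 x 57 x 54 high; origin at the centre of its underside. To stay put.
- rack: bystander: tube rack 60 x 100, 71 high to the tops of the capped tubes; origin at the centre of its underside. To stay put.
There are look-alikes about, which are no part of the job. What is shaped like the bridge but green or red is not meant.

How it is judged (in metres and radians):
On the way, in this order (a step that is already met when the one before it is completed fails the run):
1. the plate lies flat under the bridge, square and home against the end stop (x of plate in the frame of bridge between -0.0045 and 0.006 m and y of plate in the frame of bridge between -0.011 and 0.011 m and angle between the x axis of plate and the x axis of bridge, either way round below 0.07 rad and height (world z) of plate below 0.003 m and angle between plate's own z axis and vertical below 0.04 rad), for 0.2 s.
2. the start button is pressed down (5 mm or more) (value of joint start above 0.005 m), for 0.05 s.
At the end, for the whole second after the job is handed in: The plate rests flat under the bridge within 4.5 mm of the end stop, within 11 mm of the lane's middle line and within 0.07 rad of square; the start button has been pressed and has sprung back; cup, tip box and rack are upright and within 20 mm of where they stood (all of step 1 and linear speed of plate below 0.01 m/s and value of joint start below 0.002 m and distance of each of cup, tipbox, rack from where it was at the start of the episode below 0.02 m and angle between each of cup, tipbox, rack's own z axis and vertical below 0.1 rad); the robot touches nothing.
It fails at once if the plate is lifted off the bench (over 6 mm) (height (world z) of plate above 0.006 m).
It fails at once if the plate is tipped (over 0.08 rad) (angle between plate's own z axis and vertical above 0.08 rad).
It fails at once if the capped cup is pushed away (20 mm) or tipped (distance of cup from where it was at the start of the episode above 0.02 m or angle between cup's own z axis and vertical above 0.3 rad).
It fails at once if the tip box is pushed away (20 mm) or tipped (distance of tipbox from where it was at the start of the episode above 0.02 m or angle between tipbox's own z axis and vertical above 0.3 rad).
It fails at once if the tube rack is pushed away (20 mm) or tipped (distance of rack from where it was at the start of the episode above 0.02 m or angle between rack's own z axis and vertical above 0.3 rad).
It also fails if it takes over 72 s, if anything falls off the work surface, if the arm or the gripper's body presses on something with over 40 N, if the wrist force passes 120 N, or if a joint passes its speed limit or range.

## Robot

A 6-joint arm with a two-finger parallel gripper is mounted at the origin on the work surface. World frame = base frame: x ahead of the robot, y to its left, z up, the work surface at z = 0. Lengths are in m, angles in degrees, forces in N, time in s.
With the tool pointing down it reaches from about 0.35 to 0.875 m from the base axis. Payload 4.2 kg.
Tool frame: the origin (TCP) lies where the fingers leave the gripper's body, on its centre line; the fingertips stand 70 mm ahead of it and the grasp point (between the pads) lies 51 mm ahead of it; z points along the fingers, y is the direction in which the jaws open and shut (so a half turn about z gives the same grasp; the last joint's range is limited). The gripper opens to 87 mm and grips with 3 to 60 N. Pads are 19 mm wide; open, the fingers measure 117 mm over their backs; the gripper's body (75 mm by 190 mm) begins 51 mm behind the grasp point.
Start: joints at [-53.938, 22.042, 0.453, 0, -68.411, -14.817], TCP at [0.226, -0.582, 0.292] pointing down, gripper open.
Joint ranges: [-179.83, 179.83], [-69.29, 118.12], [-61.27, 80.66], [-181.25, 117.63], [-171.15, -9.14], [-177.46, 177.46]. Speed limits (degrees/s): [159.86, 159.86, 180, 180, 180, 180].

## Interface

Orientations are given as a 3x3 rotation matrix whose columns are the frame's x, y, z axes.
In Python, from station import sense, capture, camera_model, finish_job gives the robot as it stands.
- The arm moves only by the shell command python3 -m inch 'ROWS'. ROWS is JSON, a list of rows, each an object with "hand": the closure, from 0 (fully open) to 1 (shut); "slide": the shift along the world's x, y, z in cm, a list of three; "yaw": the turn about the world's z in rad. A call has 1 to 10 rows; each row is the pose to reach, as a shift and turn from the pose commanded when the call began; what a row does not reach only later rows make up. A row lasts 1/8 s, in which the tool goes at most 62.5 mm and 10.7 degrees, less where a joint would pass 70% of its speed; a pose out of reach is approached as far as the arm can. A call with a gripper value outside its range is refused whole. The fingers move at their own pace and stop on an object; the grip force is fixed at half the most. Time passes only in rows, so rows that repeat a pose let the fingers close. It gives the time, the measured TCP pose, the force and the opening at its end, in the units of the state.
- sense(): the state, without advancing time (a new reading comes with each control period).
- capture(name): name is "scene" or "top"; returns the picture (420x560x3 uint8, blue, green, red); there is no depth.
- camera_model(name): a dict with "mtx" (3x3 intrinsics, pixels), "k1" (the pictures are not rectified: a ray, as slopes to the right and down, at radius r is drawn at 1 + k1 r^2 times it, then the intrinsics apply), "xyz" and "orientation" of the camera in the world. Camera axes: x right, y up, looking along -z (the intrinsics and any distortion apply to the point x, -y, -z); pixel columns grow to the right and rows downward; lengths in m; the calibration is good to about 2 mm. A picture is of the moment at which its call begins. camera_model takes no time and is no camera call.
- finish_job(): hands the job in, once; it reports no verdict.
The state is a dict: "time_s": time; "joints": joint angles; "joint_velocities": joint speeds; "effort": joint torques, N m; "tcp_pos": TCP position; "ee_rot": TCP orientation; "wrist_force": force on the tool from outside, world axes, zero at the start; "moment": the same for the moment, N m; "gripper_width": opening from 0.0 (shut) to 1.0 (fully open).
Only numpy, scipy, OpenCV 4.12 (cv2) and the standard library are available. Lean on these libraries where they do the work, as an engineer would, in place of code of your own. Each camera call takes 0.05 s, during which the arm holds its last target. There are 200 camera calls.

## Working session

There is one attempt and no reset: what is moved stays moved. The work goes in short steps, Python scripts to look and compute and a shell command to move; the robot and the scene stay as the last step left them, time stands still between calls to the robot, and variables do not carry over. Pictures are saved under pics/ and viewed, about 8 in all and at most 12, crops included, and the job is handed in when it is done.

```bash
mkdir -p pics; ls
python3 - <<'E'
from station import *
import cv2
for n in("scene","top"):
    cv2.imwrite(f"pics/{n}0.png",capture(n)); print(n,camera_model(n))
print(sense())
E
```

```text
pics
scene {'mtx': array([[504.9408393 ,   0.        , 280.11093423],
       [  0.        , 504.9408393 , 204.30049022],
       [  0.        ,   0.        ,   1.        ]]), 'k1': -0.07126806813661063, 'xyz': array([ 0.92399847, -0.71938207,  0.93679002]), 'orientation': array([[ 0.86190922, -0.36501936,  0.35195649],
       [ 0.50679718,  0.59768208, -0.62123485],
       [ 0.01640466,  0.7138186 ,  0.70013848]])}
top {'mtx': array([[477.41193678,   0.        , 283.34482525],
       [  0.        , 477.41193678, 215.40715954],
       [  0.        ,   0.        ,   1.        ]]), 'k1': 0.03409444577774173, 'xyz': array([0.39467743, 0.0298287 , 1.3848474 ]), 'orientation': array([[-0.00823279,  0.99467424, -0.10273938],
       [-0.99996301, -0.00793348,  0.0033216 ],
       [ 0.00248883,  0.10276293,  0.99470276]])}
{'time_s': 0.1, 'joints': array([-5.39379233e+01,  2.20860474e+01,  3.87655642e-01, -2.43334478e-02,
       -6.84106416e+01, -1.48167625e+01]), 'joint_velocities': array([-0.04096974, -0.07689353,  0.09565688,  0.20152959,  0.12026453,
       -0.05451208]), 'effort': array([ 5.38856348e-04, -3.91690135e+01,  1.87937468e+01,  4.23188657e+00,
        1.35040213e-02, -6.44811462e-05]), 'tcp_pos': array([ 0.22635294, -0.58214381,  0.29127497]), 'ee_rot': array([[-9.32094216e-01, -3.62215035e-01, -8.00965656e-04],
       [-3.62215905e-01,  9.32092540e-01,  1.77077735e-03],
       [ 1.05171933e-04,  1.94065382e-03, -9.99998111e-01]]), 'wrist_force': array([-0.79569812,  0.59289024,  0.73522527]), 'moment': array([-0.02837059, -0.01306599, -0.07338885]), 'gripper_width': 0.9986708322622632}
```

View pics/scene0.png

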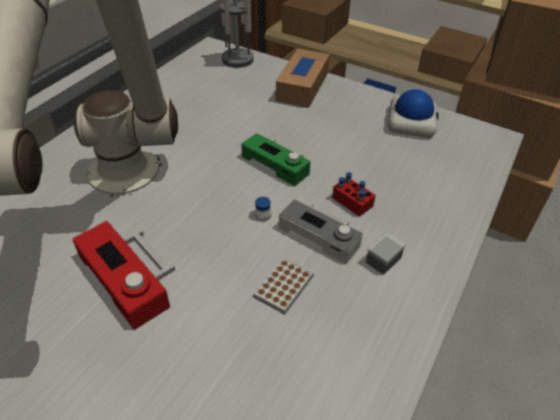

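View pics/top0.png

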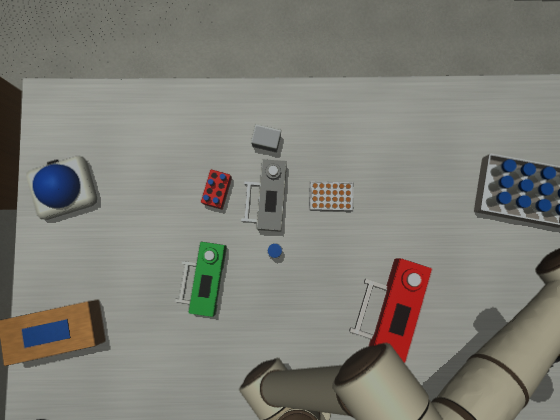

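```bash
cat > h.py <<'E'
import numpy as np,cv2
from station import *
def ray(cam,px):
    m=camera_model(cam);K=m["mtx"]
    px=np.atleast_2d(np.array(px,float))
    u=cv2.undistortPoints(px[:,None],K,np.array([m["k1"],0,0,0]))[:,0]
    d=np.c_[u[:,0],-u[:,1],-np.ones(len(u))]@m["orientation"].T
    return m["xyz"],d
def onz(cam,px,z):
    o,d=ray(cam,px);return o+d*((z-o[2])/d[:,2])[:,None]
def topx(cam,P):
    m=camera_model(cam);q=(np.atleast_2d(P)-m["xyz"])@m["orientation"];q[:,1:]*=-1
    return cv2.projectPoints(q,np.zeros(3),np.zeros(3),m["mtx"],np.array([m["k1"],0,0,0]))[0][:,0]
E
python3 - <<'E'
from h import *
a=cv2.imread("pics/top0.png")
cv2.imwrite("pics/c1.png",cv2.resize(a[115:265,195:365],None,fx=4.6,fy=4,interpolation=cv2.INTER_CUBIC)[:, :])
b=cv2.imread("pics/scene0.png")
cv2.imwrite("pics/c2.png",cv2.resize(b[165:315,240:410],None,fx=4,fy=4,interpolation=cv2.INTER_CUBIC))
E
```

```text
(no output)
```

View pics/c1.png

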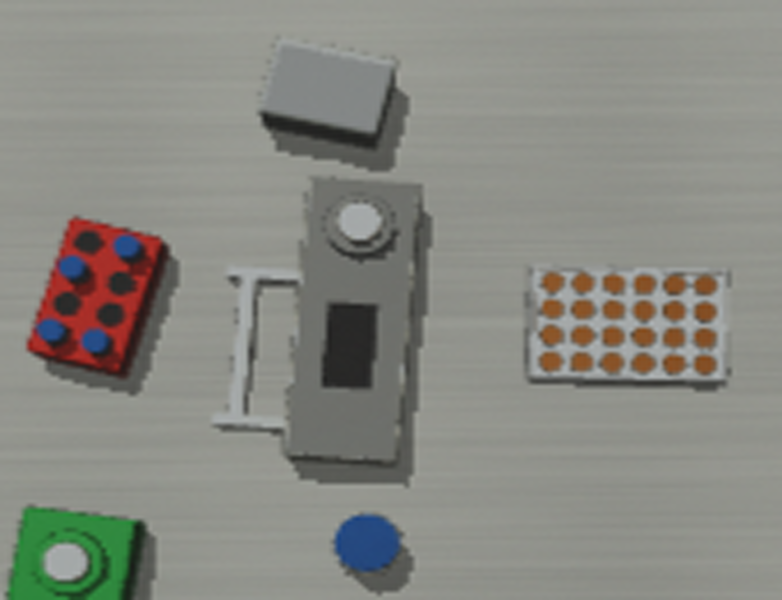

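View pics/c2.png

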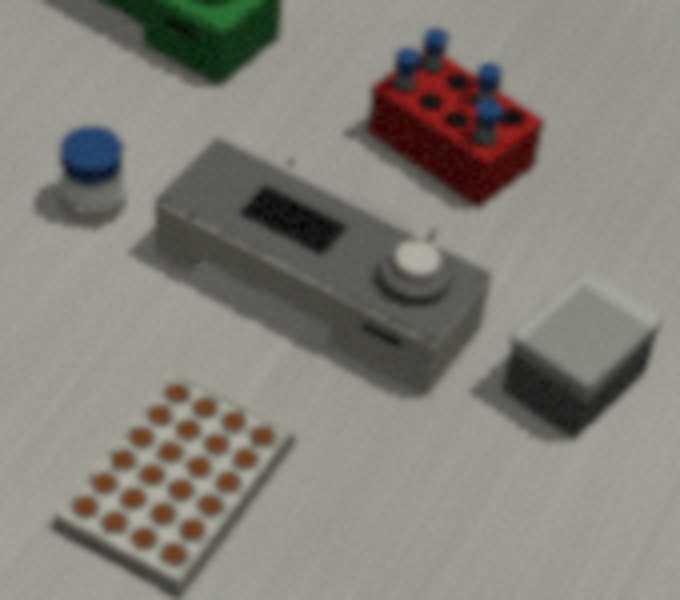

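```bash
cat > m.py <<'E'
from h import *
def wells(n,a):
    x,y,w,h={"top":(215,115,150,150),"scene":(230,160,160,160)}[n]
    hsv=cv2.cvtColor(a,cv2.COLOR_BGR2HSV)
    m=((hsv[...,0]>4)&(hsv[...,0]<22)&(hsv[...,1]>110)).astype(np.uint8)
    k=np.zeros_like(m);k[y:y+h,x:x+w]=1;m=m*k
    _,_,s,c=cv2.connectedComponentsWithStats(m)
    return np.array([c[i] for i in range(1,len(s)) if s[i,4]>5])
def plate(n,a,z=0.0144):
    p=wells(n,a);P=onz(n,p,z)[:,:2]
    r=cv2.minAreaRect(P.astype(np.float32));b=cv2.boxPoints(r)
    e=b[1]-b[0];f=b[2]-b[1]
    if np.linalg.norm(f)>np.linalg.norm(e):e=f
    # pca angle
    q=P-P.mean(0);v=np.linalg.svd(q)[2][0];v=v*np.sign(v[1])
    print(n,len(p),"centre mm",(P.mean(0)*1e3).round(1),"heading",np.degrees(np.arctan2(v[1],v[0])).round(2),"rect",np.array(r[1])*1e3)
    return P
E
python3 - <<'E'
from m import *
for n in("top","scene"): plate(n,cv2.imread(f"pics/{n}0.png"))
c=np.array([(310,178),(422,185),(395,462),(287,455)])/[4.6,4]+[195,115]-.4
T=onz("top",c,.05);print("top",(T*1e3).round(1),T.mean(0))
s=np.array([(218,142),(490,275),(432,345),(157,205)])/4+[240,165]-.4
S=onz("scene",s,.05);print("scene",(S*1e3).round(1))
def axes(Q): return np.degrees([np.arctan2(*(Q[i]-Q[j])[[1,0]]) for i,j in((0,1),(3,2),(0,3),(1,2))])
print(axes(T)); 
for n,px in(("top",np.array([360,222])/[4.6,4]+[195,115]-.4),("scene",np.array([417,259])/4+[240,165]-.4)): print("button",onz(n,px,.06),onz(n,px,.055))
st=np.array([(252,280),(240,420)])/[4.6,4]+[195,115]-.4
print("stop inner",onz("top",st,.012))
o=np.array([(365,543)])/[4.6,4]+[195,115];print("cup",onz("top",o,.052))
E
```

```text
top 24 centre mm [ 593.8 -113.6] heading 88.3 rect [96.71200067 58.4875457 ]
scene 24 centre mm [ 594.1 -113.6] heading 88.17 rect [96.73081338 58.77324939]
top [[694.   84.8  50. ]
 [688.4  15.6  50. ]
 [491.2  33.8  50. ]
 [496.7  99.5  50. ]] [0.59258153 0.05840718 0.05      ]
scene [[500.7  99.   50. ]
 [695.1  84.1  50. ]
 [688.5  16.5  50. ]
 [496.1  31.   50. ]]
[85.38982691 85.2633835  -4.27573939 -5.27140271]
button [[0.6600291  0.05387456 0.06      ]] [[0.66103055 0.05396531 0.055     ]]
button [[0.65519427 0.06426897 0.06      ]] [[0.65366138 0.06873783 0.055     ]]
stop inner [[0.62735015 0.12329175 0.012     ]
 [0.52514677 0.13092758 0.012     ]]
cup [[0.43360263 0.05124577 0.052     ]]
```

Candidates for the bridge in the top view are the unpainted white/grey one (271,195), green (207,280) and red (402,310). I chose the white/grey one, confirmed in the crops. There is only one plate (331,196), about 34 mm off the lane line. The plan is to drag it sideways and square it, then push its end.

```bash
python3 -m inch '[{"hand":0.42,"slide":[4,4.2,0],"yaw":-0.15},{"hand":0.42,"slide":[8,8.4,0],"yaw":-0.3},{"hand":0.42,"slide":[12,12.6,0],"yaw":-0.45},{"hand":0.42,"slide":[16,16.8,0],"yaw":-0.45},{"hand":0.42,"slide":[20,21,0],"yaw":-0.45},{"hand":0.42,"slide":[24,25.2,0],"yaw":-0.45},{"hand":0.42,"slide":[28,29.4,0],"yaw":-0.45},{"hand":0.42,"slide":[32,33.6,0],"yaw":-0.45},{"hand":0.42,"slide":[36,38,0],"yaw":-0.45},{"hand":0.42,"slide":[40,42,0],"yaw":-0.45}]' && python3 -m inch '[{"hand":0.42,"slide":[3,3,-2],"yaw":0},{"hand":0.42,"slide":[3.8,4.3,-7],"yaw":0},{"hand":0.42,"slide":[3.8,4.3,-12],"yaw":0},{"hand":0.42,"slide":[3.8,4.3,-14],"yaw":0},{"hand":0.42,"slide":[3.8,4.3,-14],"yaw":0},{"hand":0.42,"slide":[3.8,4.3,-14],"yaw":0}]'; python3 -c "
from h import *
s=sense();print(s['tcp_pos'],s['ee_rot'],s['gripper_width'])"
```

```text
time_s: 1.35
tcp_pos: [0.6274, -0.1607, 0.2918]
ee_rot: [[-0.997, 0.079, -0.001], [0.079, 0.997, 0.0], [0.001, 0.0, -1.0]]
wrist_force: [0.3, 0.2, -0.4]
gripper_width: 0.583
time_s: 2.1
tcp_pos: [0.6652, -0.1196, 0.1534]
ee_rot: [[-0.997, 0.079, 0.002], [0.079, 0.997, -0.0], [-0.002, -0.0, -1.0]]
wrist_force: [-0.1, 0.3, -1.1]
gripper_width: 0.584
[ 0.66517578 -0.11962502  0.15340015] [[-9.96879376e-01  7.89177476e-02  1.87062369e-03]
 [ 7.89172825e-02  9.96881116e-01 -3.21323032e-04]
 [-1.89014752e-03 -1.72695765e-04 -9.99998199e-01]] 0.584137011173149
```

```bash
python3 -m inch '[{"hand":0.42,"slide":[0,0,-3],"yaw":0},{"hand":0.42,"slide":[0,0,-6],"yaw":0},{"hand":0.42,"slide":[0,0,-7.5],"yaw":0},{"hand":0.42,"slide":[0,0,-7.6],"yaw":0},{"hand":0.42,"slide":[-0.6,0.05,-7.6],"yaw":0},{"hand":0.42,"slide":[-1.2,0.1,-7.6],"yaw":0},{"hand":0.42,"slide":[-1.6,0.12,-7.6],"yaw":0},{"hand":0.42,"slide":[-2,0.15,-7.6],"yaw":0},{"hand":0.42,"slide":[-2.4,0.18,-7.6],"yaw":0},{"hand":0.42,"slide":[-2.8,0.2,-7.6],"yaw":0}]' && python3 -m inch '[{"hand":0.42,"slide":[-0.4,0.03,0],"yaw":0},{"hand":0.42,"slide":[-0.8,0.06,0],"yaw":0},{"hand":0.42,"slide":[-1.2,0.1,0],"yaw":0},{"hand":0.42,"slide":[-1.6,0.13,0],"yaw":0},{"hand":0.42,"slide":[-2,0.16,0],"yaw":0},{"hand":0.42,"slide":[-2.3,0.18,0],"yaw":0},{"hand":0.42,"slide":[-2.5,0.2,0],"yaw":0},{"hand":0.42,"slide":[-2.5,0.2,0],"yaw":0}]' && python3 -m inch '[{"hand":0.42,"slide":[1,-0.1,0],"yaw":0},{"hand":0.42,"slide":[2,-0.1,0],"yaw":0},{"hand":0.42,"slide":[2,-0.1,6],"yaw":0},{"hand":0.42,"slide":[2,-2,10],"yaw":-0.1},{"hand":0.42,"slide":[2,-6,10],"yaw":-0.27},{"hand":0.42,"slide":[2,-10,10],"yaw":-0.44},{"hand":0.42,"slide":[0,-11,10],"yaw":-0.6},{"hand":0.42,"slide":[-2,-11,10],"yaw":-0.76},{"hand":0.42,"slide":[-4,-11,10],"yaw":-0.92},{"hand":0.42,"slide":[-5,-11,10],"yaw":-1.08}]';  python3 - <<'E'
from m import *
for n in("top","scene"):
    a=capture(n);cv2.imwrite(f"pics/{n}1.png",a)
    try: plate(n,a)
    except Exception as e: print(e)
a=cv2.imread("pics/top1.png");b=cv2.imread("pics/scene1.png")
cv2.imwrite("pics/d1.png",np.hstack([cv2.resize(i,(400,300*400//400)) for i in(a,b)]))
E
```

```text
time_s: 3.35
tcp_pos: [0.6368, -0.1174, 0.0767]
ee_rot: [[-0.997, 0.079, 0.002], [0.079, 0.997, -0.0], [-0.002, 0.0, -1.0]]
wrist_force: [1.6, -0.7, 0.9]
gripper_width: 0.58
time_s: 4.35
tcp_pos: [0.611, -0.1155, 0.0761]
ee_rot: [[-0.997, 0.079, -0.001], [0.079, 0.997, 0.0], [0.001, -0.0, -1.0]]
wrist_force: [1.3, 0.3, -0.4]
gripper_width: 0.58
time_s: 5.6
tcp_pos: [0.5609, -0.2257, 0.176]
ee_rot: [[-0.395, 0.919, -0.001], [0.919, 0.395, 0.0], [0.001, -0.001, -1.0]]
wrist_force: [0.9, 0.5, 0.3]
gripper_width: 0.579
OpenCV(4.12.0) /io/opencv/modules/core/src/matrix_transform.cpp:181: error: (-215:Assertion failed) _src.dims() <= 2 && esz <= 32 in function 'transpose'

scene 14 centre mm [ 539.2 -108.2] heading 151.37 rect [103.39646041 225.40280223]
```

View pics/d1.png

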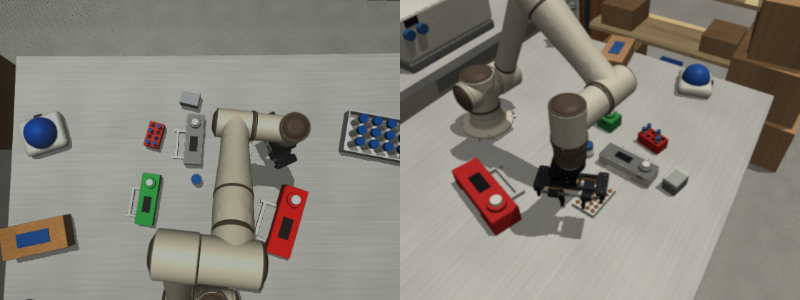

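```bash
python3 -m inch '[{"hand":0.42,"slide":[0,-3,3],"yaw":-0.16},{"hand":0.42,"slide":[-0.5,-7,5],"yaw":-0.32},{"hand":0.42,"slide":[-1,-12,8],"yaw":-0.49},{"hand":0.42,"slide":[-1,-16,8],"yaw":-0.49},{"hand":0.42,"slide":[-1,-20,8],"yaw":-0.49},{"hand":0.42,"slide":[-1,-20,8],"yaw":-0.49}]';  python3 - <<'E'
from m import *
for n in("top","scene"):
    a=capture(n);cv2.imwrite(f"pics/{n}2.png",a)
    try: plate(n,a)
    except Exception as e: print("bad",wells(n,a).shape)
# bridge long edges by line fit on grey mask boundary: print hue-independent threshold profile
a=cv2.imread("pics/top0.png");g=cv2.cvtColor(a,cv2.COLOR_BGR2GRAY)
print(g[200,240:300]); print(g[225,240:300])
E
```

```text
time_s: 6.45
tcp_pos: [0.5515, -0.4282, 0.2551]
ee_rot: [[0.079, 0.997, -0.001], [0.997, -0.079, 0.0], [-0.0, -0.001, -1.0]]
wrist_force: [1.0, 1.0, 0.0]
gripper_width: 0.581
top 24 centre mm [ 558.6 -109. ] heading 85.9 rect [97.01919556 58.35141987]
scene 24 centre mm [ 559.  -109.1] heading 85.81 rect [97.1730426  58.80536139]
[149 149 149 148 149 151 164 167 158  97  98 147 147 146 146 145 146 140
 112 134 112 113 112 112 109  85  40  40  40  40  40  40  40  41  40  42
  62 110 111 111 111 111 110 100  84  85  95 144 144 144 143 145 144 144
 146 146 145 145 146 146]
[145 145 146 145 145 146 146 145 146 146 145 145 145 146 145 141 114 123
 111 110 110 110 111 111 111 111 111 111 111 111 110 110 111 110 110 111
 110 110 110 110 107  93  86  86  97 145 146 145 145 145 145 145 145 144
 144 143 143 143 143 144]
```

Run:
```python
from m import *
g=cv2.cvtColor(cv2.imread("pics/top0.png"),cv2.COLOR_BGR2GRAY)
R=[];L=[]
for r in list(range(172,228)):
    row=g[r].astype(int)
    run=[c for c in range(254,292) if 105<=row[c]<=118]
    L.append((run[0],r));R.append((run[-1],r))
for E in(L,R):
    P=onz("top",E,.05)[:,:2]
    v=cv2.fitLine(P.astype(np.float32),cv2.DIST_HUBER,0,.001,.001).ravel();v[:2]*=np.sign(v[0])
    # y at button/origin x
    print(np.degrees(np.arctan2(v[1],v[0])),v, "y at x=574:",v[3]+(0.574-v[2])*v[1]/v[0])
```

```text
-4.4667788 [ 0.99696267 -0.07788106  0.58427787  0.09248942] y at x=574: 0.09329231
-4.697683 [ 0.9966407  -0.08189821  0.57106495  0.0291118 ] y at x=574: 0.028870614
```

```bash
python3 -m inch '[{"hand":0.42,"slide":[0,5,0],"yaw":0},{"hand":0.42,"slide":[0,10,0],"yaw":0},{"hand":0.42,"slide":[0,15,-2],"yaw":0},{"hand":0.42,"slide":[0,20,-6],"yaw":0},{"hand":0.42,"slide":[0,21.3,-11],"yaw":0},{"hand":0.42,"slide":[0,21.3,-15],"yaw":0},{"hand":0.42,"slide":[0,21.3,-17.5],"yaw":0},{"hand":0.42,"slide":[0,21.3,-17.9],"yaw":0},{"hand":0.42,"slide":[0,21.3,-17.9],"yaw":0},{"hand":0.42,"slide":[0,21.3,-17.9],"yaw":0}]' && python3 -m inch '[{"hand":0.42,"slide":[0.06,0.8,0],"yaw":0},{"hand":0.42,"slide":[0.13,1.6,0],"yaw":0},{"hand":0.42,"slide":[0.19,2.4,0],"yaw":0},{"hand":0.42,"slide":[0.26,3.2,0],"yaw":0},{"hand":0.42,"slide":[0.32,4,0],"yaw":0},{"hand":0.42,"slide":[0.38,4.8,0],"yaw":0},{"hand":0.42,"slide":[0.45,5.6,0],"yaw":0},{"hand":0.42,"slide":[0.51,6.4,0],"yaw":0},{"hand":0.42,"slide":[0.58,7.2,0],"yaw":0},{"hand":0.42,"slide":[0.64,8,0],"yaw":0}]'
python3 - <<'E'
from m import *
for n in("top","scene"):
    a=capture(n);cv2.imwrite(f"pics/{n}3.png",a)
    try: plate(n,a)
    except Exception as e: print("bad",wells(n,a).shape)
a=cv2.imread("pics/top3.png");b=cv2.imread("pics/scene3.png")
cv2.imwrite("pics/d3.png",np.hstack([cv2.resize(i,(400,400)) for i in(a[130:270,220:360],b[180:320,240:380])]))
E
```

```text
time_s: 7.8
tcp_pos: [0.5519, -0.2167, 0.0787]
ee_rot: [[0.072, 0.997, 0.004], [0.997, -0.072, 0.01], [0.01, 0.003, -1.0]]
wrist_force: [-0.9, -0.6, 0.9]
gripper_width: 0.58
time_s: 9.05
tcp_pos: [0.5549, -0.1567, 0.074]
ee_rot: [[0.043, 0.999, 0.007], [0.997, -0.044, 0.057], [0.058, 0.004, -0.998]]
wrist_force: [0.4, -1.8, 0.8]
gripper_width: 0.582
top 6 centre mm [ 537.7 -107.9] heading 87.31 rect [39.57071528 19.69439164]
scene 17 centre mm [541.5 -76. ] heading 63.31 rect [114.11783099 130.83295524]
```

View pics/d3.png

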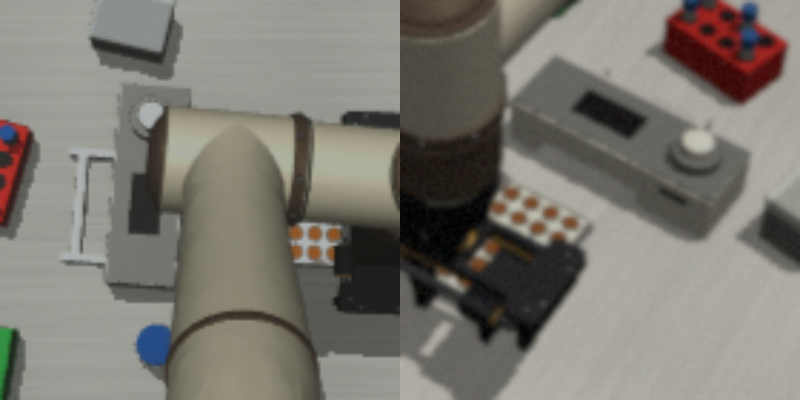

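```bash
python3 -m inch '[{"hand":0.42,"slide":[0,0,0],"yaw":0},{"hand":0.42,"slide":[0,0,0],"yaw":0}]'; python3 -c "
from h import *
s=sense();print(s['joints'],s['joint_velocities'],s['tcp_pos'],s['effort'])"
```

```text
time_s: 9.4
tcp_pos: [0.5547, -0.1571, 0.0739]
ee_rot: [[0.044, 0.999, 0.006], [0.997, -0.044, 0.057], [0.058, 0.004, -0.998]]
wrist_force: [-0.1, 0.4, -0.4]
gripper_width: 0.581
[  -1.18343193   31.56159204  -18.30163808   -5.13065447  -39.95613579
 -177.40272529] [-0.00670081  0.00531969 -0.03293935  0.09514797 -0.06615636 -0.06037962] [ 0.55473705 -0.1570531   0.07388948] [ 5.45513362e-02 -4.09594524e+01  1.26610896e+01  2.73066916e+00
 -3.88294214e-02 -2.37595261e-03]
```

```bash
python3 -m inch '[{"hand":0.42,"slide":[0,-1.5,0],"yaw":0},{"hand":0.42,"slide":[0,-3,0],"yaw":0},{"hand":0.42,"slide":[0,-6,0],"yaw":0},{"hand":0.42,"slide":[0,-9,3],"yaw":0.15},{"hand":0.42,"slide":[0,-12,7],"yaw":0.32},{"hand":0.42,"slide":[0,-16,11],"yaw":0.5},{"hand":0.42,"slide":[0,-21,14],"yaw":0.68},{"hand":0.42,"slide":[0,-24,15],"yaw":0.86},{"hand":0.42,"slide":[0,-24,15],"yaw":1.04},{"hand":0.42,"slide":[0,-24,15],"yaw":1.22}]' && python3 -m inch '[{"hand":0.42,"slide":[0,0,0],"yaw":0.18},{"hand":0.42,"slide":[0,0,0],"yaw":0.36},{"hand":0.42,"slide":[0,0,0],"yaw":0.54},{"hand":0.42,"slide":[0,0,0],"yaw":0.72},{"hand":0.42,"slide":[0,0,0],"yaw":0.9},{"hand":0.42,"slide":[0,0,0],"yaw":1.08},{"hand":0.42,"slide":[0,0,0],"yaw":1.26},{"hand":0.42,"slide":[0,0,0],"yaw":1.44},{"hand":0.42,"slide":[0,0,0],"yaw":1.62},{"hand":0.42,"slide":[0,0,0],"yaw":1.8}]'
python3 - <<'E'
from m import *
for n in("top","scene"):
    a=capture(n);cv2.imwrite(f"pics/{n}4.png",a)
    try: plate(n,a)
    except Exception as e: print("bad",wells(n,a).shape)
s=sense();print(s['joints'],s['tcp_pos'],np.degrees(np.arctan2(*s['ee_rot'][[1,0],1])))
E
```

```text
time_s: 10.65
tcp_pos: [0.5538, -0.399, 0.2238]
ee_rot: [[-0.923, 0.381, -0.052], [0.381, 0.924, 0.026], [0.058, 0.004, -0.998]]
wrist_force: [-0.1, -0.2, 0.4]
gripper_width: 0.582
time_s: 11.9
tcp_pos: [0.5541, -0.3983, 0.2238]
ee_rot: [[-0.16, -0.987, -0.014], [-0.986, 0.16, -0.056], [0.057, 0.005, -0.998]]
wrist_force: [-0.8, 0.7, 0.4]
gripper_width: 0.578
top 24 centre mm [558.2 -78.9] heading 87.68 rect [97.1878916  59.11656469]
scene 24 centre mm [558.6 -79.1] heading 87.42 rect [97.08409756 58.63445625]
[-21.01582288  29.9008925    1.72867679   3.72390897 -61.47918053
   9.6854611 ] [ 0.55404781 -0.39815432  0.2239428 ] 170.43083874741768
```

```bash
python3 -m inch '[{"hand":0.42,"slide":[0,5,0],"yaw":0.087},{"hand":0.42,"slide":[0,10,0],"yaw":0.087},{"hand":0.42,"slide":[0,15,-2],"yaw":0.087},{"hand":0.42,"slide":[0,20,-5],"yaw":0.087},{"hand":0.42,"slide":[-0.1,22.5,-8],"yaw":0.087},{"hand":0.42,"slide":[-0.1,22.5,-12],"yaw":0.087},{"hand":0.42,"slide":[-0.1,22.5,-14.3],"yaw":0.087},{"hand":0.42,"slide":[-0.1,22.5,-14.6],"yaw":0.087},{"hand":0.42,"slide":[-0.1,22.5,-14.6],"yaw":0.087}]' && python3 -m inch '[{"hand":0.42,"slide":[0.06,0.8,0],"yaw":0},{"hand":0.42,"slide":[0.13,1.6,0],"yaw":0},{"hand":0.42,"slide":[0.19,2.4,0],"yaw":0},{"hand":0.42,"slide":[0.26,3.2,0],"yaw":0},{"hand":0.42,"slide":[0.32,4,0],"yaw":0},{"hand":0.42,"slide":[0.45,4.6,0],"yaw":0},{"hand":0.42,"slide":[0.6,5.2,0],"yaw":0},{"hand":0.42,"slide":[0.75,5.8,0],"yaw":0},{"hand":0.42,"slide":[0.9,6.4,0],"yaw":0},{"hand":0.42,"slide":[0.9,6.4,0],"yaw":0}]'
python3 - <<'E'
from m import *
for n in("top","scene"):
    a=capture(n);cv2.imwrite(f"pics/{n}5.png",a)
a=cv2.imread("pics/top5.png");b=cv2.imread("pics/scene5.png")
cv2.imwrite("pics/d5.png",np.hstack([cv2.resize(i,(400,400)) for i in(a[130:270,220:360],b[180:320,240:380])]))
s=sense();print(s['joints'],s['tcp_pos'],np.degrees(np.arctan2(*s['ee_rot'][[1,0],1])))
E
```

```text
time_s: 13.12
tcp_pos: [0.5544, -0.1726, 0.0786]
ee_rot: [[-0.08, -0.997, -0.008], [-0.995, 0.08, -0.057], [0.058, 0.003, -0.998]]
wrist_force: [-0.9, -1.3, -0.1]
gripper_width: 0.58
time_s: 14.38
tcp_pos: [0.5631, -0.1075, 0.0779]
ee_rot: [[-0.078, -0.997, -0.008], [-0.995, 0.078, -0.057], [0.057, 0.004, -0.998]]
wrist_force: [-0.5, 0.6, -0.0]
gripper_width: 0.587
[  6.64314994  30.79195956 -22.98933481   5.24579359 -37.19967387
 -15.33899592] [ 0.56288384 -0.10782483  0.07783223] 175.50405204255836
```

View pics/d5.png

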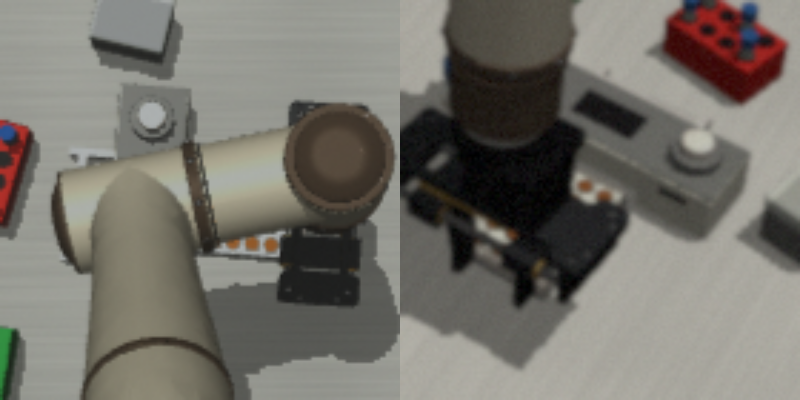

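```bash
cat > b.py <<'E'
from m import *
def br(P):
    d=P[:,:2]*1e3-[573.8,60.5];t=np.radians(85.4)
    return np.c_[d@[np.cos(t),np.sin(t)],d@[-np.sin(t),np.cos(t)]]
E
python3 - <<'E'
from b import *
for n in("top","scene"):
    a=cv2.imread(f"pics/{n}5.png");print(n,br(onz(n,wells(n,a),.0144)).round(1).tolist())
    a=cv2.imread(f"pics/{n}2.png");print(n,"pl2",br(plate(n,a)).mean(0))
E
```

```text
top [[-107.5, 27.6], [-89.4, 29.4], [-127.8, 27.8]]
top 24 centre mm [ 558.6 -109. ] heading 85.9 rect [97.01919556 58.35141987]
top pl2 [-170.19859583    1.59401064]
scene [[-29.6, 122.6], [-129.4, 73.7], [-50.4, -11.7], [-49.9, -30.4], [-127.8, 27.9], [-127.9, 8.4], [-144.9, -27.9]]
scene 24 centre mm [ 559.  -109.1] heading 85.81 rect [97.1730426  58.80536139]
scene pl2 [-170.23569752    1.10327046]
```

```bash
python3 -m inch '[{"hand":0.42,"slide":[0.05,0.8,0],"yaw":0},{"hand":0.42,"slide":[0.1,1.6,0],"yaw":0},{"hand":0.42,"slide":[0.15,2.4,0],"yaw":0},{"hand":0.42,"slide":[0.2,3.2,0],"yaw":0},{"hand":0.42,"slide":[0.26,4,0],"yaw":0},{"hand":0.42,"slide":[0.33,4.8,0],"yaw":0},{"hand":0.42,"slide":[0.39,5.6,0],"yaw":0},{"hand":0.42,"slide":[0.46,6.4,0],"yaw":0},{"hand":0.42,"slide":[0.52,7.2,0],"yaw":0},{"hand":0.42,"slide":[0.58,8,0],"yaw":0}]' && python3 -m inch '[{"hand":0.42,"slide":[0.05,0.6,0],"yaw":0},{"hand":0.42,"slide":[0.09,1.1,0],"yaw":0},{"hand":0.42,"slide":[0.1,1.3,0],"yaw":0},{"hand":0.42,"slide":[0.1,1.3,0],"yaw":0}]'
python3 - <<'E'
from b import *
s=sense();print(s['tcp_pos'],br(s['tcp_pos'][None]),s['wrist_force'])
for n in("top","scene"):
    a=capture(n);cv2.imwrite(f"pics/{n}6.png",a);w=wells(n,a)
    if len(w):print(n,br(onz(n,w,.0144)).round(1).tolist())
E
```

```text
time_s: 15.72
tcp_pos: [0.5687, -0.0276, 0.078]
ee_rot: [[-0.078, -0.997, -0.009], [-0.995, 0.078, -0.057], [0.057, 0.004, -0.998]]
wrist_force: [-0.1, -0.8, -0.7]
gripper_width: 0.576
time_s: 16.23
tcp_pos: [0.5698, -0.0149, 0.0781]
ee_rot: [[-0.078, -0.997, -0.008], [-0.995, 0.078, -0.057], [0.057, 0.004, -0.998]]
wrist_force: [-0.4, -0.2, 0.4]
gripper_width: 0.575
[ 0.5697741  -0.01493041  0.07808256] [[-75.51030758  -2.03650619]] [-0.35123406 -0.21072612  0.42239744]
scene [[-27.2, 57.2], [-54.7, 29.3], [-35.0, 9.6], [-53.2, 6.8], [-52.0, -30.3]]
```

```bash
python3 -m inch '[{"hand":0.42,"slide":[0.01,0.2,0],"yaw":0},{"hand":0.42,"slide":[0.03,0.4,0],"yaw":0},{"hand":0.42,"slide":[0.04,0.5,0],"yaw":0},{"hand":0.42,"slide":[0.04,0.5,0],"yaw":0}]'; python3 -m inch '[{"hand":0.42,"slide":[0.01,0.1,0],"yaw":0},{"hand":0.42,"slide":[0.01,0.1,0],"yaw":0}]';python3 -m inch '[{"hand":0.42,"slide":[0.01,0.1,0],"yaw":0},{"hand":0.42,"slide":[0.01,0.1,0],"yaw":0}]'
```

```text
time_s: 16.82
tcp_pos: [0.57, -0.01, 0.0781]
ee_rot: [[-0.078, -0.997, -0.009], [-0.995, 0.078, -0.057], [0.057, 0.004, -0.998]]
wrist_force: [-0.6, -1.0, -1.3]
gripper_width: 0.579
time_s: 17.08
tcp_pos: [0.5702, -0.009, 0.078]
ee_rot: [[-0.078, -0.997, -0.009], [-0.995, 0.078, -0.057], [0.057, 0.004, -0.998]]
wrist_force: [0.5, -0.3, 0.4]
gripper_width: 0.579
time_s: 17.32
tcp_pos: [0.5702, -0.0081, 0.078]
ee_rot: [[-0.078, -0.997, -0.009], [-0.995, 0.078, -0.057], [0.058, 0.004, -0.998]]
wrist_force: [-0.4, -1.6, 0.9]
gripper_width: 0.582
```

```bash
for i in 1 ; do python3 -m inch '[{"hand":0.42,"slide":[0.01,0.1,0],"yaw":0},{"hand":0.42,"slide":[0.01,0.1,0],"yaw":0}]' | grep -E "tcp|wrist"; python3 -m inch '[{"hand":0.42,"slide":[0.01,0.1,0],"yaw":0},{"hand":0.42,"slide":[0.01,0.1,0],"yaw":0}]'| grep -E "tcp|wrist"; done
```

```text
tcp_pos: [0.5699, -0.0078, 0.078]
wrist_force: [-0.9, -4.6, 1.3]
tcp_pos: [0.5697, -0.0075, 0.078]
wrist_force: [-1.1, -8.7, 1.9]
```

Force builds at the stop (-8.7 N). One more millimetre to seat it, then back off, lift clear and look.

```bash
python3 -m inch '[{"hand":0.42,"slide":[0.01,0.1,0],"yaw":0},{"hand":0.42,"slide":[0.01,0.1,0],"yaw":0},{"hand":0.42,"slide":[0.01,0.1,0],"yaw":0}]' | grep -E "tcp|wrist";  python3 -m inch '[{"hand":0.42,"slide":[0,-0.5,0],"yaw":0},{"hand":0.42,"slide":[-0.1,-2,0],"yaw":0},{"hand":0.42,"slide":[-0.3,-4,0],"yaw":0},{"hand":0.42,"slide":[-0.3,-5,4],"yaw":0},{"hand":0.6,"slide":[-0.3,-9,8],"yaw":0},{"hand":0.8,"slide":[-0.3,-14,12],"yaw":0},{"hand":1,"slide":[0,-19,14],"yaw":0},{"hand":1,"slide":[0,-24,14],"yaw":0},{"hand":1,"slide":[0,-29,14],"yaw":0},{"hand":1,"slide":[0,-29,14],"yaw":0}]'
python3 - <<'E'
from b import *
for n in("top","scene"):
    a=capture(n);cv2.imwrite(f"pics/{n}7.png",a);w=wells(n,a)
    if len(w):print(n,br(onz(n,w,.0144)).round(1).tolist())
a=cv2.imread("pics/top7.png");b=cv2.imread("pics/scene7.png")
cv2.imwrite("pics/d7.png",np.hstack([cv2.resize(i,(400,400)) for i in(a[140:260,230:350],b[180:320,260:400])]))
E
```

```text
tcp_pos: [0.5697, -0.0073, 0.0781]
wrist_force: [-0.1, -11.5, 1.6]
time_s: 19.45
tcp_pos: [0.5693, -0.2989, 0.2174]
ee_rot: [[-0.084, -0.996, -0.009], [-0.995, 0.084, -0.057], [0.057, 0.004, -0.998]]
wrist_force: [-0.6, 0.3, -0.3]
gripper_width: 0.03
top [[48.9, -29.2], [-47.8, -30.1], [48.9, -10.3], [-47.3, -9.8], [49.6, 9.2], [-47.8, 9.1], [48.7, 28.9], [-47.5, 28.4]]
scene [[-47.4, 27.8], [-46.5, 8.7], [-47.7, -10.4], [-46.9, -29.6], [-255.4, 49.0]]
```

View pics/d7.png

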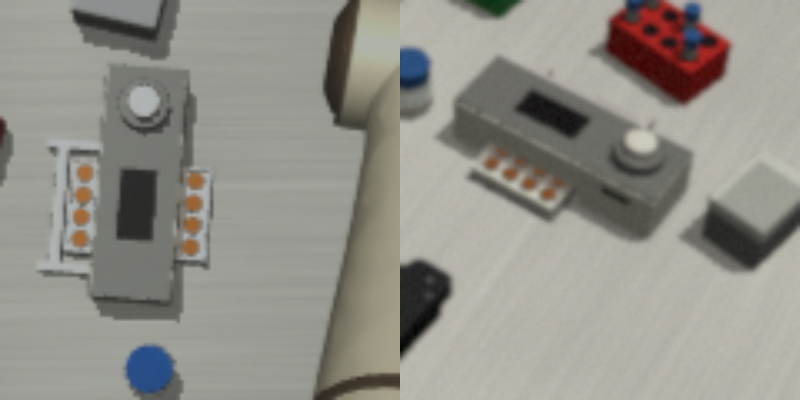

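Plate is home and square: the visible well rows give bridge x about +0.7 mm and y about -0.4 mm. The bystanders haven't visibly moved. Next is the button.

```bash
python3 -m inch '[{"hand":1,"slide":[1.2,5,0],"yaw":0},{"hand":1,"slide":[2.5,10,0],"yaw":0},{"hand":1,"slide":[3.8,15,0],"yaw":0},{"hand":1,"slide":[5,20,0],"yaw":0},{"hand":1,"slide":[6.3,25,0],"yaw":0},{"hand":1,"slide":[7.5,30,0],"yaw":0},{"hand":1,"slide":[9,35,-2],"yaw":0},{"hand":1,"slide":[9,35.7,-4],"yaw":0},{"hand":1,"slide":[9,35.7,-6.2],"yaw":0},{"hand":1,"slide":[9,35.7,-6.2],"yaw":0}]'
python3 - <<'E'
from b import *
b=capture("scene");a=capture("top")
s=sense();tip=s['tcp_pos']+.07*s['ee_rot'][:,2];print(s['tcp_pos'],tip,s['joints'])
cv2.imwrite("pics/d8.png",np.hstack([cv2.resize(i,(400,400)) for i in(a[130:270,220:360],b[160:260,280:380])]))
E
```

```text
time_s: 20.8
tcp_pos: [0.6589, 0.0629, 0.1541]
ee_rot: [[-0.076, -0.997, -0.013], [-0.995, 0.077, -0.058], [0.059, 0.009, -0.998]]
wrist_force: [-0.8, 0.1, -0.6]
gripper_width: 0.007
[0.66062536 0.06254229 0.15674159] [0.66008168 0.05854808 0.08685776] [ 20.38740541  32.47334963  -4.2156898    3.55753964 -54.92120082
 -26.88664118]
```

View pics/d8.png

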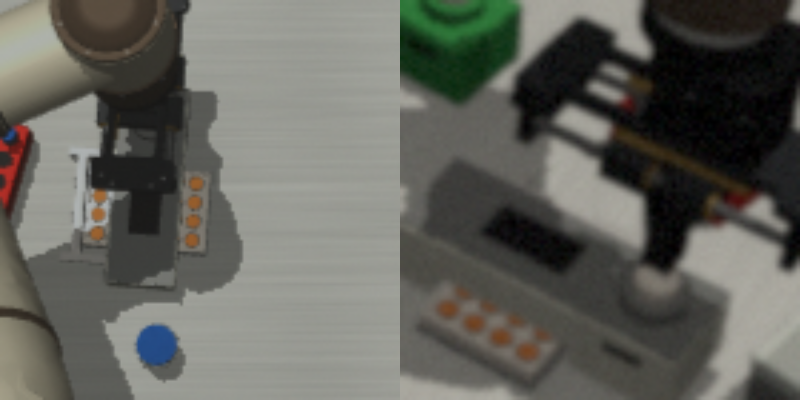

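```bash
python3 -m inch '[{"hand":1,"slide":[-0.1,-0.5,0],"yaw":0},{"hand":1,"slide":[-0.1,-0.5,0],"yaw":0},{"hand":1,"slide":[-0.1,-0.5,-0.4],"yaw":0},{"hand":1,"slide":[-0.1,-0.5,-0.8],"yaw":0},{"hand":1,"slide":[-0.1,-0.5,-0.8],"yaw":0}]'|grep -E "tcp|wrist"; for k in 1; do python3 -m inch '[{"hand":1,"slide":[0,0,-0.2],"yaw":0},{"hand":1,"slide":[0,0,-0.3],"yaw":0},{"hand":1,"slide":[0,0,-0.3],"yaw":0}]'|grep -E "tcp|wrist"; python3 -m inch '[{"hand":1,"slide":[0,0,-0.2],"yaw":0},{"hand":1,"slide":[0,0,-0.3],"yaw":0},{"hand":1,"slide":[0,0,-0.3],"yaw":0}]'|grep -E "tcp|wrist"; done
```

```text
tcp_pos: [0.6593, 0.0568, 0.1473]
wrist_force: [-0.3, 0.0, 0.2]
tcp_pos: [0.6595, 0.0569, 0.1449]
wrist_force: [-0.3, 0.6, 0.2]
tcp_pos: [0.6597, 0.057, 0.1423]
wrist_force: [-0.1, 0.2, 2.2]
```

```bash
python3 -m inch '[{"hand":1,"slide":[0,0,-0.2],"yaw":0},{"hand":1,"slide":[0,0,-0.2],"yaw":0}]'|grep -E "tcp|wrist"; python3 -m inch '[{"hand":1,"slide":[0,0,-0.2],"yaw":0},{"hand":1,"slide":[0,0,-0.2],"yaw":0}]'|grep -E "tcp|wrist"; python3 -m inch '[{"hand":1,"slide":[0,0,-0.1],"yaw":0},{"hand":1,"slide":[0,0,-0.1],"yaw":0}]'|grep -E "tcp|wrist"
```

```text
tcp_pos: [0.6598, 0.057, 0.1403]
wrist_force: [0.1, 1.6, 2.2]
tcp_pos: [0.6598, 0.057, 0.1382]
wrist_force: [-0.3, 0.6, 4.2]
tcp_pos: [0.6598, 0.057, 0.1379]
wrist_force: [-0.6, -0.1, 6.5]
```

```bash
python3 -m inch '[{"hand":1,"slide":[0,0,-0.1],"yaw":0},{"hand":1,"slide":[0,0,-0.2],"yaw":0},{"hand":1,"slide":[0,0,-0.2],"yaw":0}]'|grep -E "tcp|wrist"
python3 - <<'E'
from b import *
b=capture("scene")
cv2.imwrite("pics/d9.png",cv2.resize(b[160:260,280:380],(500,500)))
E
```

```text
tcp_pos: [0.6598, 0.057, 0.1376]
wrist_force: [-3.6, 0.4, 13.3]
```

View pics/d9.png

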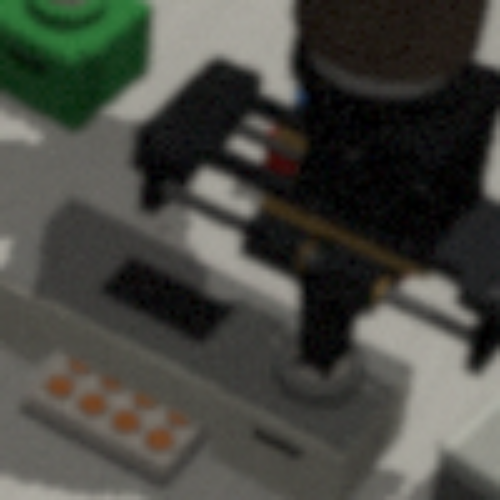

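```bash
for z in 1; do 
python3 -m inch '[{"hand":1,"slide":[0,0,0.3],"yaw":0},{"hand":1,"slide":[0,0,0.3],"yaw":0}]'|grep -E "tcp|wrist"
python3 -m inch '[{"hand":1,"slide":[0,0,0.3],"yaw":0},{"hand":1,"slide":[0,0,0.3],"yaw":0}]'|grep -E "tcp|wrist"
python3 -m inch '[{"hand":1,"slide":[0,0,0.2],"yaw":0},{"hand":1,"slide":[0,0,0.2],"yaw":0}]'|grep -E "tcp|wrist"
python3 -m inch '[{"hand":1,"slide":[0,0,0.1],"yaw":0},{"hand":1,"slide":[0,0,0.1],"yaw":0}]'|grep -E "tcp|wrist"
python3 -m inch '[{"hand":1,"slide":[0,0,0.1],"yaw":0},{"hand":1,"slide":[0,0,0.1],"yaw":0}]'|grep -E "tcp|wrist"; done
```

```text
tcp_pos: [0.6598, 0.057, 0.1384]
wrist_force: [1.5, 0.3, 4.2]
tcp_pos: [0.6597, 0.057, 0.1409]
wrist_force: [1.6, 0.7, 2.5]
tcp_pos: [0.6596, 0.0569, 0.1429]
wrist_force: [1.1, 0.0, 1.9]
tcp_pos: [0.6593, 0.0569, 0.1438]
wrist_force: [0.7, 0.7, 2.4]
tcp_pos: [0.659, 0.0567, 0.1446]
wrist_force: [1.0, 1.1, 0.5]
```

```bash
python3 -m inch '[{"hand":1,"slide":[0,0,3],"yaw":0},{"hand":1,"slide":[0,0,7],"yaw":0},{"hand":1,"slide":[-1,-5,9],"yaw":0},{"hand":1,"slide":[-2,-10,9],"yaw":0},{"hand":1,"slide":[-3,-15,9],"yaw":0},{"hand":1,"slide":[-5,-20,9],"yaw":0},{"hand":1,"slide":[-7,-25,9],"yaw":0},{"hand":1,"slide":[-9,-31,9],"yaw":0},{"hand":1,"slide":[-9,-36,9],"yaw":0},{"hand":1,"slide":[-9,-36,9],"yaw":0}]'|grep -E "time|tcp|wrist"
python3 - <<'E'
from b import *
for n in("top","scene"):
    a=capture(n);cv2.imwrite(f"pics/{n}9.png",a);w=wells(n,a)
    print(n,br(onz(n,w,.0144)).round(1).tolist())
a=cv2.imread("pics/top9.png");b=cv2.imread("pics/scene9.png")
cv2.imwrite("pics/d10.png",np.hstack([cv2.resize(i,(400,400)) for i in(a[110:270,190:350],b[170:310,270:410])]))
E
```

```text
time_s: 25.95
tcp_pos: [0.5683, -0.3062, 0.2343]
wrist_force: [0.8, 0.4, 0.2]
top [[48.9, -29.2], [-47.4, -30.0], [48.9, -10.3], [-47.3, -9.8], [49.6, 9.2], [-47.8, 9.1], [48.7, 28.9], [-47.5, 28.4]]
scene [[-47.4, 27.8], [-46.5, 8.7], [-47.7, -10.4], [-46.9, -29.6]]
```

View pics/d10.png

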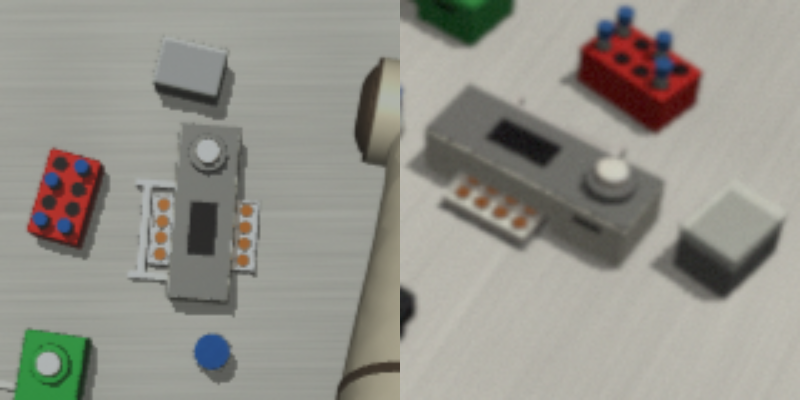

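The plate is home, the button is back up, the bystanders are in place and the arm is clear, so I'm handing in.

```bash
python3 -c "
from station import *
print(finish_job())"
```

```text
the job is handed in; nothing more can be done
None
```

The plate is home against the end stop under the white bridge, the start button was pressed fully and let go, and the job is handed in at about 26 s of the 72 s. No verdict is reported.

**What I did:** I dragged the plate sideways into line with the lane, then pushed its end with both fingers until it met the stop, at about 11 N. I pressed the button with the closed fingertips.

**Last checks:**
- **Plate:** about +0.7 mm along the lane, -0.4 mm off its middle line and square, measured from the visible wells. It was the same before and after the button press.
- **Button:** about 6 mm of travel, 4.2 N near the bottom and then a hard stop at 13 N. It stands up again in the last picture.
- **Bystanders:** the cup, tip box and rack look unmoved. I judged this by eye and did not measure them.
- **Robot:** clear of everything.

**What went wrong on the way:** the first end push ran joint 6 to its limit. That tilted the tool about 3° and turned the plate about 2°. I backed off, turned the gripper half round and finished the push; the tool tilt stayed, and I allowed for it.

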